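Hang the cheese corer on the rotary stand's empty hook

ROBOT

A 6-joint arm with a two-finger parallel gripper is mounted at the origin on the work surface. World frame = base frame: x ahead of the robot, y to its left, z up, the work surface at z = 0. Lengths are in mm, angles in rad, forces in N, time in s.
With the tool pointing down it reaches from about 275 to 825 mm from the base axis. Payload 4.9 kg.
Tool frame: the origin (TCP) lies midway between the tips of the shut fingers; the grasp point (between the pads) lies 19 mm behind it (r.pinch_z is the distance from the TCP to the grasp point, in mm); z points along the fingers, y is the line along which they close (so a half turn about z gives the same grasp; the last joint's range is limited). The gripper opens to 85 mm and grips with 20 to 120 N. Pads are 22 mm wide; open, the fingers measure 114 mm over their backs; the gripper's body (76 mm by 85 mm) begins 54 mm behind the grasp point. The pads swing forward as they close: fully open they stand 13 mm farther back than shut.
Start: joints at [-1.364, 0.326, -0.193, 1.052, 0, 1.437], TCP at [183.845, -518.382, 204.981] pointing down, gripper open.
Joint ranges: [-2.65, 2.65], [-0.97, 1.79], [-1.3, 1.35], [-1.93, 2.1], [-1.47, 1.37], [-3.14, 3.14]. Speed limits (rad/s): [2.57, 2.57, 3.14, 3.14, 3.14, 3.14].

INTERFACE

Orientations are given as a 3x3 rotation matrix whose columns are the frame's x, y, z axes.
In Python, from rig import r gives the robot as it stands.
- The arm moves only by the tool apply_moves, never from a script. Its argument "targets" is a list of rows, each a list of 5 numbers: the finger opening in cm, from 0 to 8.54, then the shift along the world's x, y, z in cm, then the turn about the world's z in rad. A call has 1 to 5 rows; each row shifts and turns the commanded pose from where the row before left it; what a row does not reach is not made up. A row lasts 1/12 s, in which the tool goes at most 41.7 mm and 7.16 degrees, less where a joint would pass 70% of its speed; a pose out of reach is approached as far as the arm can. A call is refused whole if a number of a shift passes 4.17 or a number of a turn 0.125, either way. A call with a gripper value outside its range is refused whole. The fingers move at their own pace and stop on an object; "grip_force" is the grip in N (left out, the last holds). Time passes only in rows, so rows that do not move let the fingers close. It gives the time, the measured TCP pose, the force, the opening and the grip force at its end, in the units of the state.
- r.get_state(): the state, without advancing time (a new reading comes with each control period).
- r.camera(name): name is "scene" or "side" or "wrist"; returns a dict with "color" (480x640x3 uint8, red, green, blue), "depth" (480x640 float32, mm along the optical axis (not along the pixel's ray), 0 where there is no reading), "K" (3x3 intrinsics, pixels), "eye" and "orientation" of the camera in the world; the wrist camera has in their place "mount" (4x4, takes a point from camera to tool coordinates, whose origin is the TCP and whose axes are the flange's). Camera axes: x right, y down, z forward; pixel columns grow to the right and rows downward; lengths in mm; the calibration is good to about 2 mm. A picture is of the moment at which its call begins: read the wrist's pose just before it.
- r.hand_in(): hands the job in; it is judged then, once.
Trained networks look in a picture, given as the dict that the camera call returned (one of the last four; its "shot" number tells which), for a name from the list of things; names that differ only in an ending like _2 or _b are one class to them, and where a whole thing is asked for, a point or a joint stands for the part that bears it (a point fixed in the world has none). Each returns a list of dicts, best first, with "confidence" (0 to 1); they miss things now and then, are a little off and sometimes report something else, mostly with a low value. They report only what shows in the picture. A call takes as long as a camera call. They do not tell look-alikes from the thing itself.
- r.cut_out(picture, label): "pixels" (480x640 bool, what is visible of it) and "xy" ([column, row] in pixels, amid what is visible of it).
- r.tip_of(picture, label): "xy" ([column, row] in pixels: a listed point, or the origin of a listed thing).
The state is a dict: "t": time; "joint_positions": joint angles; "joint_velocities": joint speeds; "joint_torque": joint torques, N m; "eef_pos": TCP position; "tcp_rot": TCP orientation; "contact_force": force on the tool from outside, world axes, zero at the start; "moment": the same for the moment, N m; "grip_width": opening from 0.0 (shut) to 1.0 (fully open); "gripper_force": force on a finger pad.
Only numpy, scipy, OpenCV 4.12 (cv2) and the standard library are available. Lean on these libraries where they do the work, as an engineer would, in place of code of your own. Each camera call takes 0.05 s, during which the arm holds its last target. There are 200 camera calls.

TASK

Turn the rotary tool stand by its crank pin until its one empty hook faces squarely out of the gap in the rail. Then take the cheese corer out of the white block and hang it upright on that hook: push its shaft gently past the two spring catches until it is fully home against the end of the slot, collar resting on the hook, and let go. Never force the corer against the stand, and leave the jar, the bottle and the cheese pack where they are.

Things in the scene. Friction and masses are not known exactly. Their poses are not given: they have to be found in the camera images.
- stand: Fixed rotary stand, origin under its centre: white disc foot 230 mm across, steel column, turning head with four forked hooks 90 degrees apart; three hold fixed corers (handles reach 215 mm above the bench), one is empty. A fixed 8 mm steel rail, centre 150 mm above the bench and 150 mm from the axis, runs round it except for one gap of about 108 degrees about its -x side.
- axis (a point): Point on the vertical turning axis of the stand, at the height of the hooks' top faces, 160 mm above the bench.
- gap (a point): Fixed point in the middle of the rail's gap, 80 mm from the axis, 160 mm above the bench: the empty hook's nominal seat must be brought here. The direction from axis to gap points out of the gap, roughly towards the robot.
- hook_seat (a point): Nominal seat of the empty hook, turning with the head: 80 mm from the axis, level with the hook's top face. The hook's arm is clamped longer or shorter and its reach is not measured: the true seat and all parts of the hook lie up to 15 mm further out or in along this radius. The clamp does not give. With the shaft home its axis is on the true seat. x axis points to the stand's axis.
- carousel (a joint): Angle of the turning head in rad: 0 (or 2 pi) with the empty hook facing out of the gap, growing counter-clockwise seen from above; starts between 1.6 and 4.7, free from -0.8 to 7.1. It turns stiffly (about 0.15 N m) and stays where it is left.
- crank_pin (a point): Centre of the top of the crank pin, 265 mm above the bench: upright black round pin, 14 mm in diameter, 44 mm tall, on a flat steel crank arm over the head, 45 mm from the axis, exactly opposite the empty hook. It is fixed to the head and turns it.
- catch_a (a joint): Spring ball catch in one prong of the empty hook, 4.5 mm outside the true seat; 0 m sprung out into the slot, up to 0.005 m pressed back. The hook is a flat 10 mm thick aluminium fork opening outwards: slot 15 mm wide, rigid closed end 6 mm inside the true seat, straight prongs to 20 mm outside it, then flared lips to 32 mm outside it, mouth about 35 mm wide.
- catch_b (a joint): The opposite ball catch, as catch_a. The balls leave 6 mm free between them; pushing the 12 mm shaft inwards between them presses each back 3 mm and takes about 4 to 8 N; then they close behind it (staying about 2 mm back) and wedge it against the slot's end. They rub a little as the shaft is lowered. Pushing with over 15 N is never needed.
- seat_pad (a joint): Lightly sprung pad at the closed end of the empty hook's slot: 0 m standing free, 0.004 m pressed flush with the rigid end. The shaft is fully home when it presses the pad back (above 0.0022) and the catches hold it there. The pad takes under 2 N; the rigid end behind it does not give.
- corer: The loose cheese corer, standing upright in the white block. Origin at the tip of its shaft, z axis up along it: steel shaft 12 mm in diameter from 0 to 120 mm, round steel collar 32 mm in diameter from 120 to 125 mm, black round handle 24 mm in diameter from 125 to 175 mm. About 0.16 kg.
- corer_neck (a point): Point on the corer's axis at the underside of the collar, 120 mm above its tip. Hung up, the collar's underside rests on the hook's top face, 160 mm above the bench.
- block: Fixed white plastic block 75 x 75 x 60 mm tall, origin at the centre of its underside; in the middle of its top a round hole 16 mm across and 50 mm deep in which the corer stands, its tip 10 mm above the bench.
- jar: Bystander: closed glass jar, 60 mm across, 85 mm tall, origin under its centre.
- spray: Bystander: plastic bottle, 56 mm across, 150 mm tall, origin under its centre.
- pack: Bystander: flat pack of cheese 160 x 100 x 26 mm, origin under its centre, long side along its x axis.
Things that resemble listed ones, but are neither listed nor needed, are in the scene too. There is more than one size of the corer; the one meant has the size given above.

How it is judged:
By the outcome, as a careful person would: the job done as asked, in the order asked, and still so for the second after the job is handed in, with the robot touching nothing.
It also fails if it takes over 72 s, if anything falls off the work surface, if the arm or the gripper's body presses on something with over 40 N, if the wrist force passes 120 N, or if a joint passes its speed limit or range.

## Working session

There is one attempt and no reset: what is moved stays moved. The work goes in short steps, Python scripts to look and compute and a tool call to move; the robot and the scene stay as the last step left them, time stands still between calls to the robot, and variables do not carry over. Pictures are saved under pics/ and viewed, at most 10 in all, crops included, and the job is handed in when it is done.

Besides the shell and the picture viewer there is one more tool, called after "Request:" as a command line: name --pt "numbers of a row" for each row, then --argument value for the rest. apply_moves: Moves the arm, as the interface text tells. Its arguments: {"type":"object","properties":{"targets":{"type":"array"},"grip_force":{"type":"number"}},"required":["targets"]}

```bash
mkdir -p pics; ls
cat > h.py <<'E'
import numpy as np, cv2
from rig import r
def cam(n):
    s=r.get_state(); p=r.camera(n)
    if 'eye' in p: p['R']=np.array(p['orientation']); p['o']=np.array(p['eye'])
    else:
        T=np.eye(4);T[:3,:3]=s['tcp_rot'];T[:3,3]=s['eef_pos'];T=T@np.array(p['mount']);p['R']=T[:3,:3];p['o']=T[:3,3]
    return p
def ray(p,xy):
    d=p['R']@np.linalg.inv(p['K'])@np.array([xy[0],xy[1],1.]); return p['o'],d
def atz(p,xy,z):
    o,d=ray(p,xy); return o+d*(z-o[2])/d[2]
def proj(p,X):
    c=p['K']@(p['R'].T@(np.array(X)-p['o'])); return c[:2]/c[2]
def cloud(p,m=None):
    v,u=np.nonzero((p['depth']>0)&(True if m is None else m)); d=p['depth'][v,u]
    return p['o']+(p['R']@np.linalg.inv(p['K'])@(np.vstack([u,v,np.ones(len(u))])*d)).T
def save(p,name,box=None,s=1):
    im=p['color'][:,:,::-1]
    if box: im=im[box[1]:box[3],box[0]:box[2]]
    cv2.imwrite('pics/'+name,cv2.resize(im,None,fx=s,fy=s,interpolation=cv2.INTER_CUBIC))
E
python3 - <<'E'
from h import *
for n in ['scene','side']:
    p=cam(n); save(p,n+'0.png'); print(n,p['o'].round(),p['R'][:,2].round(2))
    for l in ['stand','corer','block','jar','spray','pack']:
        for q in r.cut_out(p,l):
            c=cloud(p,q['pixels']); print(l,round(q['confidence'],2),np.round(q['xy']),np.median(c,0).round(),np.percentile(c,[2,98],axis=0).round().tolist() if len(c) else 0)
    for l in ['crank_pin','axis','hook_seat','gap','corer_neck','corer','stand','block']:
        print(l,[(round(q['confidence'],2),np.round(q['xy'],1).tolist()) for q in r.tip_of(p,l)])
print(r.get_state()['t'])
E
```

```text
pics
scene [ 936. -403. 1032.] [-0.35  0.4  -0.85]
stand 0.83 [362. 261.] [658.  65.  54.] [[557.0, -57.0, 9.0], [787.0, 224.0, 222.0]]
corer 0.77 [174. 307.] [ 442. -310.  121.] [[430.0, -318.0, 38.0], [448.0, -302.0, 138.0]]
corer 0.72 [210. 326.] [ 547. -292.  152.] [[476.0, -304.0, 2.0], [556.0, -255.0, 188.0]]
corer 0.68 [162. 354.] [ 545. -400.  205.] [[470.0, -419.0, 2.0], [557.0, -378.0, 255.0]]
block 0.69 [221. 345.] [ 557. -300.   60.] [[506.0, -337.0, 3.0], [589.0, -250.0, 64.0]]
jar 0.8 [285. 378.] [ 714. -256.   84.] [[684.0, -280.0, 22.0], [735.0, -228.0, 89.0]]
spray 0.64 [452. 188.] [694. 389.  85.] [[667.0, 378.0, 9.0], [716.0, 412.0, 151.0]]
pack 0.56 [371. 154.] [427. 389.  26.] [[347.0, 340.0, 4.0], [502.0, 450.0, 30.0]]
crank_pin [(0.89, [350.4, 208.8]), (0.3, [400.5, 230.6])]
axis [(0.71, [365.1, 227.4])]
hook_seat [(0.68, [402.7, 232.8]), (0.35, [222.9, 345.1])]
gap [(0.68, [338.8, 221.3]), (0.2, [369.7, 154.8])]
corer_neck [(0.82, [160.1, 360.0]), (0.6, [175.5, 308.9]), (0.52, [212.7, 327.7])]
corer [(0.84, [183.7, 380.8]), (0.67, [220.0, 346.7]), (0.62, [184.
[... 852 characters left out ...]
6.0, 147.0, -0.0], [718.0, 608.0, 157.0]]
pack 0.64 [418. 369.] [ 698. -268.   59.] [[676.0, -280.0, 6.0], [726.0, -231.0, 86.0]]
pack 0.59 [262. 226.] [424. 377.  24.] [[348.0, 339.0, 2.0], [502.0, 446.0, 27.0]]
pack 0.29 [346. 231.] [636.  61. 160.] [[567.0, 6.0, 12.0], [732.0, 178.0, 240.0]]
crank_pin [(0.58, [343.0, 192.2])]
axis [(0.85, [349.1, 226.4]), (0.73, [263.5, 228.6])]
hook_seat [(0.82, [369.1, 214.5]), (0.68, [334.0, 365.7])]
gap [(0.78, [317.4, 238.5])]
corer_neck [(0.9, [273.2, 394.2]), (0.61, [334.2, 365.1]), (0.61, [338.8, 401.5])]
corer [(0.92, [340.1, 471.4]), (0.62, [278.1, 428.5]), (0.44, [347.6, 283.8])]
stand [(0.98, [346.8, 285.1])]
block [(0.59, [334.2, 411.7])]
1.5
```

View pictures.

View pics/scene0.png

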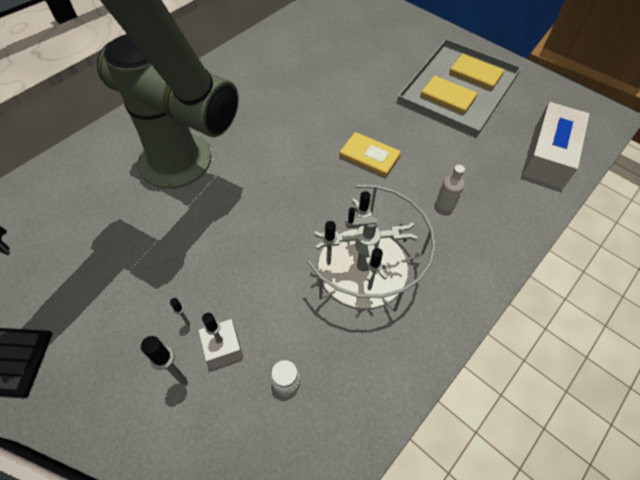

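View pics/side0.png

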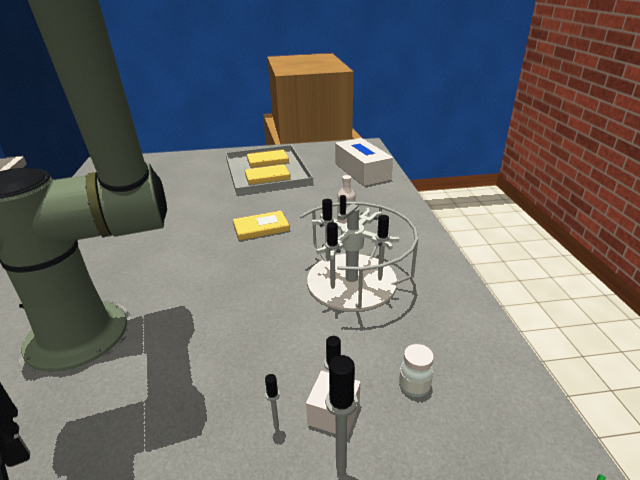

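Run:
```python
from h import *
def tri(a,xa,b,xb):
    oa,da=ray(a,xa);ob,db=ray(b,xb);A=np.stack([da,-db],1);t=np.linalg.lstsq(A,ob-oa,rcond=None)[0]
    P=oa+da*t[0];Q=ob+db*t[1];return ((P+Q)/2).round(1),np.linalg.norm(P-Q).round(1)
a=cam('scene');b=cam('side')
for n,z,x,y in [('axis',160,[365.1,227.4],[349.1,226.4]),('stand',0,[359.1,268.9],[346.8,285.1]),('pin',265,[350.4,208.8],[343,192.2]),('seat',160,[402.7,232.8],[369.1,214.5]),('gap',160,[338.8,221.3],[317.4,238.5]),('neck',130,[212.7,327.7],[334.2,365.1]),('block',0,[222.1,344.5],[334.2,411.7])]:
    print(n,atz(a,x,z).round(),atz(b,y,z).round(),tri(a,x,b,y))
# corer handle top, disc foot
for p in (a,b):
    c=cloud(p)
    m=(abs(c[:,0]-545)<40)&(abs(c[:,1]+293)<40)&(c[:,2]>135); k=c[m]; print('handle',k.min(0).round(),k.max(0).round(), k[k[:,2]>181].mean(0).round(1))
    m=(abs(c[:,0]-545)<60)&(abs(c[:,1]+293)<60)&(abs(c[:,2]-60)<3); k=c[m].astype(np.float32); print('blocktop',cv2.minAreaRect(k[:,:2]))
    m=(np.hypot(c[:,0]-660,c[:,1]-80)<90)&(c[:,2]>258); k=c[m]; print('pin top',len(k),k.mean(0).round(1) if len(k) else 0)
    h=np.histogram(c[(np.hypot(c[:,0]-660,c[:,1]-80)<120),2],bins=np.arange(0,280,10)); print(h[0])
```

```text
axis [629. 100. 160.] [641.  98. 160.] (array([635.8,  92.5, 167.4]), np.float64(9.7))
stand [642.  83.   0.] [633.  77.   0.] (array([637.1,  89.4, -11.2]), np.float64(3.6))
pin [614.  55. 265.] [621.  72. 265.] (array([617.5,  49.6, 275.3]), np.float64(1.6))
seat [702. 147. 160.] [701. 148. 160.] (array([701.2, 147.4, 159.8]), np.float64(1.1))
gap [573.  72. 160.] [559.  57. 160.] (array([563.7,  83.7, 141.6]), np.float64(3.4))
neck [ 542. -291.  130.] [ 543. -293.  130.] (array([ 542.5, -291.2,  129.3]), np.float64(2.5))
block [ 532. -287.    0.] [ 544. -287.    0.] (array([ 539.8, -290.4,    9.7]), np.float64(8.1))
handle [ 530. -307.  135.] [ 558. -277.  189.] [ 543.  -291.5  185.6]Traceback (most recent call last):
  File "<stdin>", line 12, in <module>
cv2.error: OpenCV(4.12.0) /io/opencv/modules/imgproc/src/convhull.cpp:143: error: (-215:Assertion failed) total >= 0 && (depth == CV_32F || depth == CV_32S) in function 'convexHull'
```

```bash
cat >> h.py <<'E'
def fitc(P,R):
    from scipy.optimize import least_squares
    f=lambda c:np.hypot(P[:,0]-c[0],P[:,1]-c[1])-R
    return least_squares(f,P[:,:2].mean(0),loss='soft_l1').x
E
python3 - <<'E'
from h import *
s=r.get_state(); print(np.round(s['tcp_rot'],3).tolist(), s['contact_force'])
from scipy.optimize import least_squares
for n in ('scene','side'):
    p=cam(n); c=cloud(p).astype(float)
    C=np.array([637,88])
    for i in range(4):
        rr=np.hypot(*(c[:,:2]-C).T); k=c[(abs(c[:,2]-151)<8)&(abs(rr-150)<(25 if i<2 else 8))]
        C=least_squares(lambda q:np.hypot(*(k[:,:2]-q).T)-150,C,loss='soft_l1').x
    a=np.degrees(np.arctan2(*(k[:,:2]-C).T[::-1])); h=np.histogram(a%360,bins=np.arange(0,361,5))[0]
    print(n,'rail C',C.round(1),len(k),k[:,2].mean(),h.tolist())
    aa=np.sort(a%360); g=np.diff(aa); i=g.argmax(); print('gap',aa[i],aa[i+1])
    rr=np.hypot(*(c[:,:2]-C).T); k=c[(c[:,2]>3)&(c[:,2]<25)&(rr<130)]
    if len(k)>20:
        (u,v),rad=cv2.minEnclosingCircle(k[:,:2].astype(np.float32)); print('foot',u,v,rad, k[:,2].mean())
    k=c[(c[:,2]>225)&(c[:,2]<275)&(rr<70)]; print('pin',len(k),k.mean(0).round(1) if len(k) else 0, k.max(0).round() if len(k) else 0)
    k=c[(c[:,2]>208)&(c[:,2]<219)&(rr<110)&(rr>50)]; 
    a=np.degrees(np.arctan2(*(k[:,:2]-C).T[::-1]))%360
    h=np.histogram(a,bins=np.arange(0,361,10))[0]; print('handles',h.tolist())
    k=c[(abs(c[:,2]-160)<5)&(rr>60)&(rr<125)]; a=np.degrees(np.arctan2(*(k[:,:2]-C).T[::-1]))%360
    k=k[abs(a-44)<25]; print('hook', len(k), k.mean(0).round(1), np.hypot(*(k[:,:2]-C).T).max())
E
```

```text
[[0.942, 0.334, 0.0], [0.334, -0.942, -0.0], [-0.0, 0.0, -1.0]] [0.59922292 0.30078073 0.18495337]
scene rail C [645.7  87.4] 994 153.33426983115763 [19, 21, 16, 21, 15, 18, 18, 18, 16, 18, 17, 19, 16, 16, 18, 18, 18, 17, 19, 17, 17, 17, 18, 16, 21, 18, 15, 16, 2, 0, 0, 0, 0, 0, 0, 0, 0, 0, 0, 0, 0, 0, 0, 0, 0, 0, 0, 0, 0, 13, 19, 19, 20, 27, 23, 22, 21, 23, 23, 23, 26, 24, 22, 18, 21, 23, 22, 29, 22, 18, 21, 20]
gap 140.29099707130752 246.44662205435804
foot 646.1347045898438 85.87254333496094 129.62794494628906 12.339988900292864
pin 95 [618.9  52.4 251.5] [624.  62. 267.]
handles [0, 0, 0, 0, 0, 0, 0, 0, 0, 0, 0, 0, 7, 51, 29, 0, 0, 0, 0, 0, 0, 1, 52, 51, 0, 0, 0, 0, 0, 0, 0, 58, 47, 0, 0, 0]
hook 243 [700.6 148.5 159.7] 111.82019558871002
side rail C [645.2  88.4] 713 150.76338626943487 [10, 13, 9, 12, 15, 12, 13, 13, 13, 15, 15, 15, 14, 16, 15, 11, 15, 0, 9, 15, 0, 0, 9, 14, 14, 13, 11, 16, 0, 0, 0, 0, 0, 0, 0, 0, 0, 0, 0, 0, 0, 0, 0, 0, 0, 0, 0, 0, 0, 14, 22, 20, 25, 27, 24, 21, 23, 20, 19, 20, 18, 15, 15, 14, 13, 11, 14, 9, 11, 10, 9, 12]
gap 139.7455752039878 247.34429932988826
foot 646.0023193359375 88.97123718261719 126.38832092285156 10.817707865663172
pin 105 [616.4  52.3 247. ] [623.  63. 265.]
handles [0, 0, 0, 0, 0, 0, 0, 0, 0, 0, 0, 0, 3, 25, 22, 0, 0, 0, 0, 0, 0, 4, 47, 43, 0, 0, 0, 0, 0, 0, 0, 44, 21, 0, 0, 0]
hook 118 [701.2 148.4 158.3] 114.55879026359146
```

Candidates for the corer: the large one at (155,350), the small one at (176,306), and the one in the white block at (212,325). The block one's top measures 185 mm, which matches 10+175, so that is the one. I'll check it in a close crop when I get near. The axis is at about (645.5, 88), the gap direction is 193.4°, the empty hook is at about 48°, and the pin is at about (616, 54). I'll turn the head counter-clockwise by about 145°.

Request:
apply_moves --pt "4 2.16 2.86 0.62 0.026" --pt "4 2.16 2.86 0.62 0.026" --pt "4 2.16 2.86 0.62 0.026" --pt "4 2.16 2.86 0.62 0.026" --pt "4 2.16 2.86 0.62 0.026" --grip_force 25

```text
t: 2.12
eef_pos: [292.5, -374.0, 236.3]
tcp_rot: [[0.891, 0.454, 0.0], [0.454, -0.891, -0.0], [0.0, 0.0, -1.0]]
contact_force: [0.3, -0.4, -1.2]
grip_width: 0.466
gripper_force: 0.0
```

Request:
apply_moves --pt "4 2.16 2.86 0.62 0.026" --pt "4 2.16 2.86 0.62 0.026" --pt "4 2.16 2.86 0.62 0.026" --pt "4 2.16 2.86 0.62 0.026" --pt "4 2.16 2.86 0.62 0.026"

```text
t: 2.53
eef_pos: [400.6, -230.9, 267.6]
tcp_rot: [[0.824, 0.566, 0.0], [0.566, -0.824, -0.0], [0.0, 0.001, -1.0]]
contact_force: [0.1, -0.6, 0.2]
grip_width: 0.466
gripper_force: 0.0
```

Request:
apply_moves --pt "4 2.16 2.86 0.62 0.026" --pt "4 2.16 2.86 0.62 0.026" --pt "4 2.16 2.86 0.62 0.026" --pt "4 2.16 2.86 0.62 0.026" --pt "4 2.16 2.86 0.62 0.026"

```text
t: 2.95
eef_pos: [508.7, -87.7, 298.5]
tcp_rot: [[0.744, 0.669, 0.0], [0.669, -0.744, -0.0], [0.0, 0.001, -1.0]]
contact_force: [0.3, -0.3, 0.8]
grip_width: 0.47
gripper_force: 0.0
```

Request:
apply_moves --pt "4 2.16 2.86 0.62 0.026" --pt "4 2.16 2.86 0.62 0.026" --pt "4 2.16 2.86 0.62 0.026" --pt "4 2.16 2.86 0.62 0.026" --pt "4 0 0 0 0"

```text
t: 3.37
eef_pos: [597.3, 29.9, 323.0]
tcp_rot: [[0.666, 0.746, 0.003], [0.746, -0.666, 0.002], [0.003, 0.0, -1.0]]
contact_force: [-1.8, -1.2, -1.0]
grip_width: 0.467
gripper_force: 0.0
```

Run:
```python
from h import *
s=r.get_state(); print(s['t'],np.round(s['eef_pos'],1),np.round(s['joint_positions'],2),np.round(s['tcp_rot'],2)[:,0])
p=cam('wrist'); save(p,'w1.png')
a=cam('scene'); save(a,'corer.png',(130,270,270,400),4)
print(r.tip_of(p,'crank_pin'),r.tip_of(p,'hook_seat'))
c=cloud(p)
for z0,z1 in ((262,268),(240,262)):
    k=c[(c[:,2]>z0)&(c[:,2]<z1)&(np.hypot(c[:,0]-645,c[:,1]-88)<65)]; print(len(k),k.mean(0),k.min(0),k.max(0))
```

```text
3.3667 [597.3  29.9 323. ] [-0.07  0.37  0.18  1.37  0.    2.23] [0.67 0.75 0.  ]
[{'xy': [315.9, 181.8], 'confidence': 0.68}] []
420 [616.56417766  58.52282141 265.29418891] [609.77602136  52.02094713 262.26574419] [622.98734394  64.96495922 267.35582492]
97 [620.38837723  61.84444288 251.71231587] [614.19851861  53.5758822  240.30271148] [623.13006864  65.13995678 261.74351268]
```

View pics/w1.png

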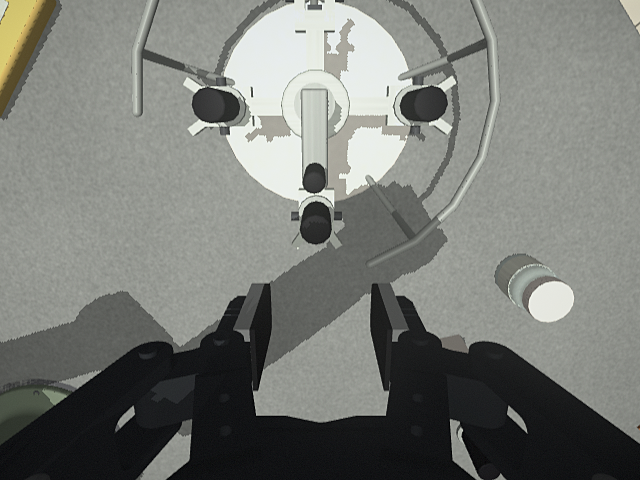

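View pics/corer.png

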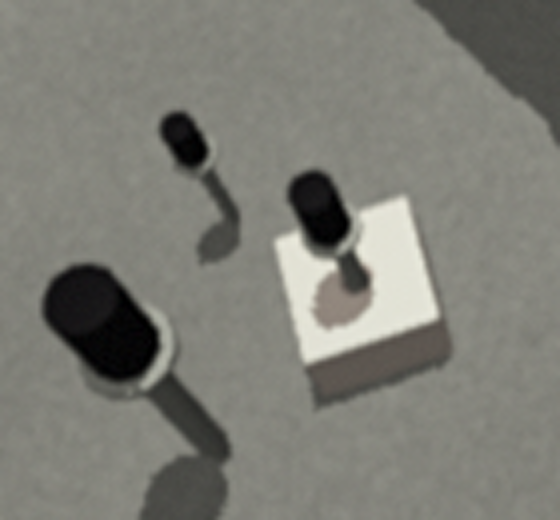

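The wrist view shows the pin at (315,175) and the crank arm straight along the image column, so the hook is at about 48°. The crop shows the mid-size corer in the white block, with the large one at left and the small one at top. Next I'll go over the pin.

Request:
apply_moves --pt "4 2.1 3.2 -1 0" --pt "4 0 0 -2 0" --pt "4 0 0 0 0" --pt "4 0 0 0 0"

```text
t: 3.9
eef_pos: [613.7, 55.8, 291.9]
tcp_rot: [[0.672, 0.74, -0.003], [0.74, -0.672, -0.0], [-0.002, -0.002, -1.0]]
contact_force: [-0.2, -0.8, 0.2]
grip_width: 0.47
gripper_force: 0.0
```

Run:
```python
from h import *
s=r.get_state(); print(s['t'],np.round(s['eef_pos'],1),np.round(s['joint_velocities'],3))
p=cam('wrist')
c=cloud(p)
k=c[(c[:,2]>261)&(c[:,2]<269)&(np.hypot(c[:,0]-645,c[:,1]-88)<65)]; print(len(k),k.mean(0),k.min(0),k.max(0))
k=c[(c[:,2]>205)&(c[:,2]<219)&(np.hypot(c[:,0]-645,c[:,1]-88)>70)&(np.hypot(c[:,0]-645,c[:,1]-88)<110)]
a=np.degrees(np.arctan2(k[:,1]-88,k[:,0]-645.5))%360
for t in (138,228,318):
    q=k[abs(a-t)<15]; print(t,len(q), q.mean(0) if len(q) else 0)
```

```text
3.9 [613.7  55.8 291.9] [-0.007 -0.024  0.04   0.015  0.002  0.   ]
520 [616.88864261  58.96056617 265.09643413] [609.58428243  51.19689702 261.03241141] [623.25856448  65.29298148 267.04548157]
138 782 [590.80670184 141.71259104 215.3137652 ]
228 973 [588.44178082  26.82955224 214.56741961]
318 992 [706.15014297  39.51655517 215.28236339]
```

Request:
apply_moves --pt "4 0.28 0.27 -1.5 0" --pt "4 0 0 -1.5 0" --pt "4 0 0 -1.5 0" --pt "4 0 0 -1.5 0" --pt "4 0 0 0 0"

```text
t: 4.37
eef_pos: [616.5, 58.5, 231.3]
tcp_rot: [[0.673, 0.74, -0.003], [0.74, -0.673, -0.0], [-0.002, -0.002, -1.0]]
contact_force: [-0.5, -0.2, -0.7]
grip_width: 0.467
gripper_force: 0.0
```

Request:
apply_moves --pt "1 0 0 0 0" --pt "1 0 0 0 0" --pt "1 0 0 0 0" --pt "1 0 0 0 0" --pt "1 0 0 0 0" --grip_force 25

```text
t: 4.78
eef_pos: [618.5, 59.2, 234.7]
tcp_rot: [[0.671, 0.741, 0.002], [0.741, -0.671, -0.001], [0.001, 0.002, -1.0]]
contact_force: [-2.8, -0.9, 6.3]
grip_width: 0.134
gripper_force: 24.6
```

```bash
python3 -c "
import numpy as np
n=25;D=np.radians(145.1)/n;t=np.radians(227)+D*np.arange(n+1)
P=4.5*np.c_[np.cos(t),np.sin(t)];d=np.diff(np.round(P,2),axis=0)
for i in range(0,n,5):print([[1.0,round(x,2),round(y,2),0,0.101] for x,y in d[i:i+5]])
"
```

```text
[[1.0, np.float64(0.35), np.float64(-0.29), 0, 0.101], [1.0, np.float64(0.38), np.float64(-0.26), 0, 0.101], [1.0, np.float64(0.4), np.float64(-0.22), 0, 0.101], [1.0, np.float64(0.42), np.float64(-0.17), 0, 0.101], [1.0, np.float64(0.43), np.float64(-0.14), 0, 0.101]]
[[1.0, np.float64(0.45), np.float64(-0.08), 0, 0.101], [1.0, np.float64(0.45), np.float64(-0.05), 0, 0.101], [1.0, np.float64(0.46), np.float64(0.01), 0, 0.101], [1.0, np.float64(0.45), np.float64(0.05), 0, 0.101], [1.0, np.float64(0.45), np.float64(0.09), 0, 0.101]]
[[1.0, np.float64(0.43), np.float64(0.14), 0, 0.101], [1.0, np.float64(0.42), np.float64(0.19), 0, 0.101], [1.0, np.float64(0.39), np.float64(0.22), 0, 0.101], [1.0, np.float64(0.38), np.float64(0.27), 0, 0.101], [1.0, np.float64(0.34), np.float64(0.3), 0, 0.101]]
[[1.0, np.float64(0.31), np.float64(0.33), 0, 0.101], [1.0, np.float64(0.28), np.float64(0.36), 0, 0.101], [1.0, np.float64(0.23), np.float64(0.39), 0, 0.101], [1.0, np.float64(0.2), np.float64(0.41), 0, 0.101], [1.0, np.float64(0.16), np.float64(0.43), 0, 0.101]]
[[1.0, np.float64(0.11), np.float64(0.44), 0, 0.101], [1.0, np.float64(0.06), np.float64(0.45), 0, 0.101], [1.0, np.float64(0.02), np.float64(0.46), 0, 0.101], [1.0, np.float64(-0.03), np.float64(0.45), 0, 0.101], [1.0, np.float64(-0.07), np.float64(0.45), 0, 0.101]]
```

Request:
apply_moves --pt "1.0 0 0 0.4 0" --pt "1.0 0 0 0 0" --pt "1.0 0 0 0 0"

```text
t: 5.03
eef_pos: [617.8, 59.8, 235.1]
tcp_rot: [[0.671, 0.741, -0.002], [0.741, -0.671, 0.0], [-0.001, -0.002, -1.0]]
contact_force: [2.8, 0.6, -14.6]
grip_width: 0.136
gripper_force: 25.6
```

Request:
apply_moves --pt "1.0 0.35 -0.29 -0.2 0.101" --pt "1.0 0.38 -0.26 0 0.101" --pt "1.0 0.4 -0.22 0 0.101" --pt "1.0 0.42 -0.17 0 0.101" --pt "1.0 0.43 -0.14 0 0.101"

```text
t: 5.45
eef_pos: [636.5, 49.8, 234.9]
tcp_rot: [[0.224, 0.975, -0.003], [0.975, -0.224, 0.002], [0.001, -0.003, -1.0]]
contact_force: [-4.1, 3.6, -2.4]
grip_width: 0.128
gripper_force: 26.8
```

Request:
apply_moves --pt "1.0 0.45 -0.08 0 0.101" --pt "1.0 0.45 -0.05 0 0.101" --pt "1.0 0.46 0.01 0 0.101" --pt "1.0 0.45 0.05 0 0.101" --pt "1.0 0.45 0.09 0 0.101"

```text
t: 5.87
eef_pos: [658.6, 50.0, 234.9]
tcp_rot: [[-0.276, 0.961, -0.004], [0.961, 0.276, 0.002], [0.003, -0.003, -1.0]]
contact_force: [-4.4, 2.9, -2.2]
grip_width: 0.128
gripper_force: 26.9
```

Request:
apply_moves --pt "1.0 0.43 0.14 0 0.101" --pt "1.0 0.42 0.19 0 0.101" --pt "1.0 0.39 0.22 0 0.101" --pt "1.0 0.38 0.27 0 0.101" --pt "1.0 0.34 0.3 0 0.101"

```text
t: 6.28
eef_pos: [677.7, 61.0, 234.9]
tcp_rot: [[-0.706, 0.708, -0.005], [0.708, 0.706, 0.001], [0.004, -0.003, -1.0]]
contact_force: [-6.0, -0.0, -1.6]
grip_width: 0.128
gripper_force: 27.0
```

Request:
apply_moves --pt "1.0 0.31 0.33 0 0.101" --pt "1.0 0.28 0.36 0 0.101" --pt "1.0 0.23 0.39 0 0.101" --pt "1.0 0.2 0.41 0 0.101" --pt "1.0 0.16 0.43 0 0.101"

```text
t: 6.7
eef_pos: [688.8, 79.6, 234.9]
tcp_rot: [[-0.961, 0.278, -0.006], [0.278, 0.961, -0.001], [0.006, -0.002, -1.0]]
contact_force: [-8.7, -1.6, -0.5]
grip_width: 0.13
gripper_force: 27.1
```

Request:
apply_moves --pt "1.0 0.11 0.44 0 0.101" --pt "1.0 0.06 0.45 0 0.101" --pt "1.0 0.02 0.46 0 0.101" --pt "1.0 -0.03 0.45 0 0.101" --pt "1.0 -0.07 0.45 0 0.101"

```text
t: 7.12
eef_pos: [689.8, 100.8, 234.9]
tcp_rot: [[-0.975, -0.221, -0.006], [-0.221, 0.975, -0.003], [0.006, -0.002, -1.0]]
contact_force: [-8.6, -5.5, -1.7]
grip_width: 0.135
gripper_force: 27.1
```

```bash
cat > hook.py <<'E'
from h import *
def hook(p,C,a0,ang=20):
    c=cloud(p).astype(float); d=c[:,:2]-C; rr=np.hypot(*d.T); a=(np.degrees(np.arctan2(d[:,1],d[:,0]))-a0+180)%360-180
    m=(abs(c[:,2]-158)<6)&(rr>40)&(rr<130)&(abs(a)<ang); k=c[m]
    u=np.array([np.cos(np.radians(a0)),np.sin(np.radians(a0))]); v=np.array([-u[1],u[0]])
    return (k[:,:2]-C)@u,(k[:,:2]-C)@v,k
E
python3 - <<'E'
from hook import *
s=r.get_state(); print(s['t'],np.round(s['eef_pos'],1),np.round(s['contact_force'],1),np.round(s['joint_positions'],2))
C=np.array([646.5,89])
for n in('scene','side'):
    p=cam(n); save(p,n+'2.png',(270,130,470,310),4)
    R,T,k=hook(p,C,193.4)
    for lo in range(60,125,8):
        m=(R>lo)&(R<lo+8); print(n,lo,m.sum(),T[m].min().round(1) if m.any() else 0,T[m].max().round(1) if m.any() else 0,T[m].mean().round(1) if m.any() else 0)
    print([q for q in r.tip_of(p,'hook_seat')], proj(p,[*(C+80*np.array([-.973,-.232])),160]))
E
```

```text
7.1167 [689.8 100.8 234.9] [-8.6 -5.5 -1.7] [ 0.04  0.61  0.33  1.3  -0.   -0.18]
scene 60 40 -16.5 14.8 0.0
scene 68 37 -18.3 13.8 -0.2
scene 76 54 -26.3 20.9 -0.6
scene 84 33 -18.6 19.2 -0.5
scene 92 29 -20.9 15.5 -2.6
scene 100 31 -23.7 20.2 1.1
scene 108 4 -19.7 15.4 -2.4
scene 116 0 0 0 0
scene 124 0 0 0 0
[{'xy': [332.7, 215.9], 'confidence': 0.63}] [336.81268946 220.80071849]
side 60 32 -16.8 15.7 2.1
side 68 32 -18.2 16.7 0.4
side 76 40 -25.2 21.7 -0.1
side 84 25 -19.5 14.7 0.7
side 92 28 -19.1 17.9 0.0
side 100 31 -22.8 19.6 -0.6
side 108 0 0 0 0
side 116 0 0 0 0
side 124 0 0 0 0
[{'xy': [325.7, 233.2], 'confidence': 0.67}] [320.61942137 235.05700438]
```

Request:
apply_moves --pt "4 0 0 0 0" --pt "4 0 0 0 0" --pt "4 0 0 0 0" --pt "4 0 0 2 0" --pt "4 0 0 4 0"

```text
t: 7.73
eef_pos: [690.5, 102.0, 290.5]
tcp_rot: [[-0.976, -0.216, -0.009], [-0.216, 0.976, -0.0], [0.009, 0.002, -1.0]]
contact_force: [0.7, -0.5, -0.9]
grip_width: 0.468
gripper_force: 0.0
```

Request:
apply_moves --pt "4 -0.5 0 4 0" --pt "4 -1.5 0 4 0" --pt "4 0 0 1 0" --pt "4 0 0 0 0" --pt "4 0 0 0 0"

```text
t: 8.15
eef_pos: [673.9, 102.1, 385.2]
tcp_rot: [[-0.976, -0.217, 0.004], [-0.217, 0.976, 0.0], [-0.003, -0.001, -1.0]]
contact_force: [0.2, 0.0, -0.4]
grip_width: 0.472
gripper_force: 0.0
```

Run:
```python
from hook import *
from scipy.optimize import least_squares
s=r.get_state(); print(s['t'],np.round(s['eef_pos'],1),np.round(s['contact_force'],1),np.round(s['joint_velocities'],3))
p=cam('wrist'); save(p,'w2.png')
print(r.tip_of(p,'hook_seat'),r.tip_of(p,'crank_pin'),r.tip_of(p,'gap'),r.tip_of(p,'axis'))
c=cloud(p).astype(float); C=np.array([646.5,89])
for i in range(4):
    rr=np.hypot(*(c[:,:2]-C).T); k=c[(abs(c[:,2]-152)<6)&(abs(rr-150)<(15 if i<2 else 7))]
    C=least_squares(lambda q:np.hypot(*(k[:,:2]-q).T)-150,C,loss='soft_l1').x
aa=np.sort(np.degrees(np.arctan2(*(k[:,:2]-C).T[::-1]))%360); g=np.diff(aa);i=g.argmax(); print('rail',C,len(k),aa[0],aa[-1],aa[i],aa[i+1],k[:,2].max())
k=c[(c[:,2]>261)&(c[:,2]<269)&(np.hypot(*(c[:,:2]-C).T)<65)]; print('pin',k.mean(0),len(k))
R,T,k=hook(p,C,193.4)
for lo in range(40,125,5):
    m=(R>lo)&(R<lo+5)
    if m.any(): print(lo,m.sum(),T[m].min().round(1),T[m].max().round(1),np.round(T[m&(T<0)].max() if (m&(T<0)).any() else 99,1),np.round(T[m&(T>0)].min() if (m&(T>0)).any() else 99,1))
print(R.max(),k[:,2].mean())
```

```text
8.15 [673.9 102.1 385.2] [ 0.2  0.  -0.4] [-0.     0.031 -0.06  -0.014 -0.    -0.001]
[{'xy': [314.5, 74.0], 'confidence': 0.86}] [{'xy': [319.9, 232.0], 'confidence': 0.6}] [{'xy': [312.3, 74.5], 'confidence': 0.88}] [{'xy': [318.0, 160.4], 'confidence': 0.86}]
rail [644.27175071  91.41736573] 4940 0.0018053996099057412 359.989199560299 140.49246264307166 247.07284411943226 157.16314113053488
pin [689.47994489 102.12614475 265.14177211] 244
40 89 -7.1 6.6 -0.2 0.6
45 76 -7.2 6.4 -0.4 0.5
50 115 -14.9 15.1 -0.4 0.4
55 174 -15.0 14.9 -0.5 0.3
60 181 -15.0 14.7 -0.6 0.2
65 159 -15.0 14.5 -0.7 0.2
70 148 -22.8 22.1 -0.8 0.1
75 241 -22.8 21.9 -3.8 2.9
80 137 -22.8 21.7 -4.8 3.7
85 96 -15.2 14.8 -8.6 7.2
90 107 -17.1 15.8 -8.7 7.1
95 111 -21.0 19.8 -9.7 8.9
100 105 -23.0 21.7 -13.4 12.5
105 21 -20.0 19.7 -16.3 15.1
106.8880497362513 160.265407621875
```

View pics/w2.png

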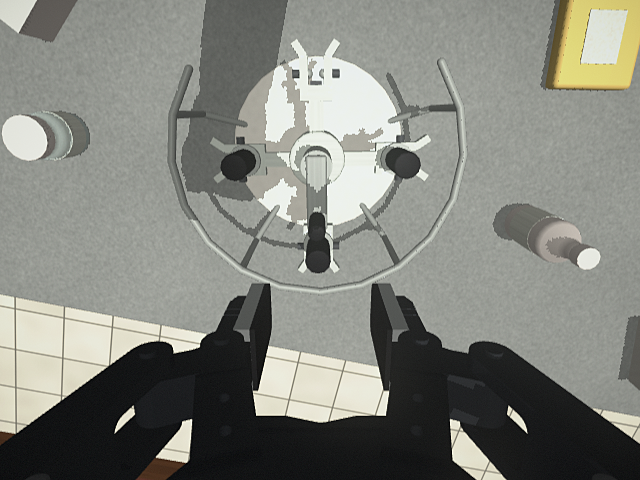

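The wrist view shows the empty hook facing out of the gap at (315,73), between rail ends (190,68) and (441,62). It is square to within about 0.8°, and the seat radius is about 74 mm. Now the corer.

Request:
apply_moves --pt "6 -1.0 -3.03 -0.6 -0.12" --pt "6 -1.0 -3.03 -0.6 -0.12" --pt "6 -1.0 -3.03 -0.6 -0.12" --pt "6 -1.0 -3.03 -0.6 -0.12" --pt "6 -1.0 -3.03 -0.6 -0.12" --grip_force 60

```text
t: 8.82
eef_pos: [622.1, -50.6, 352.4]
tcp_rot: [[-0.926, 0.378, -0.002], [0.378, 0.926, 0.0], [0.002, -0.0, -1.0]]
contact_force: [0.7, -0.9, -0.0]
grip_width: 0.699
gripper_force: 0.0
```

Request:
apply_moves --pt "6 -1.0 -3.03 -0.6 -0.12" --pt "6 -1.0 -3.03 -0.6 -0.12" --pt "6 -1.0 -3.03 -0.6 -0.12" --pt "6 -1.0 -3.03 -0.6 -0.12" --pt "6 -1.0 -3.03 -0.6 -0.12"

```text
t: 9.23
eef_pos: [572.1, -202.2, 322.6]
tcp_rot: [[-0.551, 0.835, -0.001], [0.835, 0.551, 0.001], [0.001, -0.001, -1.0]]
contact_force: [0.9, 0.3, -1.1]
grip_width: 0.703
gripper_force: 0.0
```

Request:
apply_moves --pt "6 -1.0 -3.03 -0.6 -0.12" --pt "6 -1.0 -3.03 -0.6 -0.12" --pt "6 -1.0 -3.03 -0.6 -0.12" --pt "6 0 0 0 0" --pt "6 0 0 0 0"

```text
t: 9.65
eef_pos: [541.8, -293.1, 304.2]
tcp_rot: [[-0.225, 0.974, -0.002], [0.974, 0.225, 0.002], [0.002, -0.002, -1.0]]
contact_force: [0.4, 0.0, -0.5]
grip_width: 0.701
gripper_force: 0.0
```

Run:
```python
from hook import *
s=r.get_state(); print(s['t'],np.round(s['eef_pos'],1),np.round(s['tcp_rot'],3)[:,0],np.round(s['joint_positions'],2))
p=cam('wrist')
c=cloud(p)
for z0,z1 in((180,189),(57,63)):
    k=c[(c[:,2]>z0)&(c[:,2]<z1)&(np.hypot(c[:,0]-543,c[:,1]+292)<(30 if z0>100 else 60))]; print(len(k),k.mean(0).round(1),k.min(0).round(1),k.max(0).round(1))
print(proj(p,[543,-292,185]))
```

```text
9.65 [ 541.8 -293.1  304.2] [-0.225  0.974  0.002] [-0.62  0.42  0.2   1.35  0.    0.73]
744 [ 540.9 -287.8  185.4] [ 529.1 -299.7  180.1] [ 552.7 -276.5  187.8]
3594 [ 539.3 -280.8   60.6] [ 490.9 -338.9   57.1] [ 591.3 -238.9   63. ]
[323.68621706 212.76909372]
```

Request:
apply_moves --pt "6 -0.08 0.5 -3.8 0" --pt "6 0 0 -4 0" --pt "6 0 0 -3.6 0" --pt "6 0 0 -2.8 0" --pt "6 0 0 -1.6 0"

```text
t: 10.12
eef_pos: [541.0, -283.8, 144.0]
tcp_rot: [[-0.23, 0.973, -0.004], [0.973, 0.23, 0.003], [0.004, -0.003, -1.0]]
contact_force: [-0.8, 0.6, 0.3]
grip_width: 0.699
gripper_force: 0.0
```

Request:
apply_moves --pt "6 0 0 -0.4 0" --pt "6 0 0 0 0" --pt "1.5 0 0 0 0" --pt "1.5 0 0 0 0" --pt "1.5 0 0 0 0"

```text
t: 10.53
eef_pos: [543.5, -287.4, 145.7]
tcp_rot: [[-0.228, 0.974, 0.003], [0.974, 0.228, -0.002], [-0.002, 0.002, -1.0]]
contact_force: [-0.0, -0.5, -0.0]
grip_width: 0.28
gripper_force: 0.6
```

Request:
apply_moves --pt "1.5 0 0 0 0" --pt "1.5 0 0 0 0" --pt "1.5 0 0 0 0"

```text
t: 10.78
eef_pos: [543.6, -287.8, 145.9]
tcp_rot: [[-0.227, 0.974, 0.003], [0.974, 0.227, -0.002], [-0.003, 0.003, -1.0]]
contact_force: [0.4, -0.5, 6.0]
grip_width: 0.246
gripper_force: 58.7
```

Request:
apply_moves --pt "1.5 0 0 0.8 0" --pt "1.5 0 0 1.6 0" --pt "1.5 0 0 2.4 0" --pt "1.5 0 0 2.0 0" --pt "1.5 0 0 0 0"

```text
t: 11.2
eef_pos: [544.3, -288.2, 216.7]
tcp_rot: [[-0.227, 0.974, 0.006], [0.974, 0.227, -0.004], [-0.005, 0.005, -1.0]]
contact_force: [0.4, -0.7, -0.5]
grip_width: 0.248
gripper_force: 59.1
```

Run:
```python
from hook import *
s=r.get_state(); print(s['t'],np.round(s['eef_pos'],1),np.round(s['contact_force'],1),s['grip_width'],s['gripper_force'])
p=cam('wrist'); save(p,'w3.png')
print(r.tip_of(p,'corer_neck'))
for q in r.cut_out(p,'corer'):
    c=cloud(p,q['pixels']); print(q['confidence'],q['xy'],c.mean(0).round(1),c.min(0).round(1),c.max(0).round(1))
b=cam('side'); 
for q in r.cut_out(b,'corer')+r.cut_out(b,'block'):
    c=cloud(b,q['pixels']); print(q['confidence'],q['xy'],np.median(c,0).round(1),np.percentile(c,[2,98],axis=0).round().tolist())
save(b,'s3.png',(240,220,440,420),3)
```

```text
11.2 [ 544.3 -288.2  216.7] [ 0.4 -0.7 -0.5] 0.248362644964413 59.05629515647888
[{'xy': [321.1, 263.3], 'confidence': 0.95}, {'xy': [179.1, 201.9], 'confidence': 0.9}, {'xy': [271.2, 395.9], 'confidence': 0.7}]
0.94 [320.0, 283.2] [ 542.5 -285.3  227.3] [ 527.3 -466.9   -0.9] [ 609.6 -273.2  257.9]
0.82 [173.2, 207.2] [ 439.1 -302.9  108.2] [ 4.105e+02 -3.287e+02 -4.000e-01] [ 448.4 -293.4  137.3]
0.68 [293.5, 399.9] [ 548.5 -386.6  185.1] [ 532.6 -530.6    1.1] [ 580.7 -297.2  287.8]
0.78 [342.9, 400.5] [ 535.2 -407.8  192.7] [[518.0, -420.0, 14.0], [556.0, -384.0, 252.0]]
0.69 [276.0, 395.4] [ 437.  -310.5   95.4] [[426.0, -317.0, -2.0], [446.0, -251.0, 134.0]]
0.68 [320.2, 407.6] [ 519.7 -309.    49.2] [[492.0, -338.0, 0.0], [588.0, -250.0, 61.0]]
0.57 [374.9, 220.7] [701.   97.2 170.3] [[652.0, -3.0, -1.0], [813.0, 382.0, 259.0]]
```

View pics/s3.png

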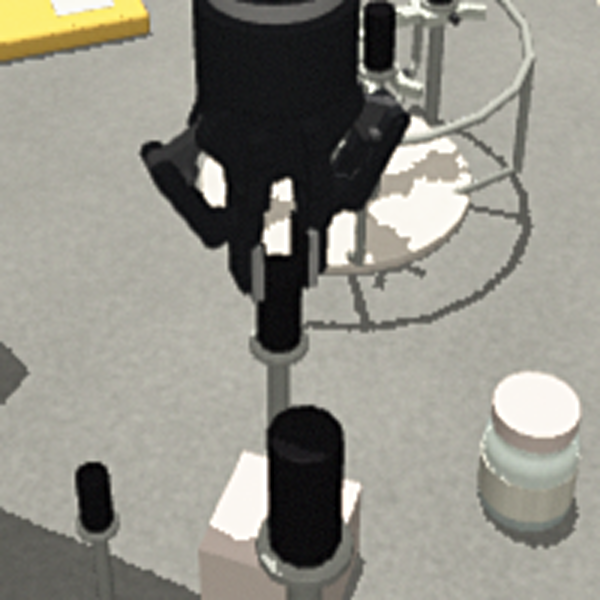

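View pics/w3.png

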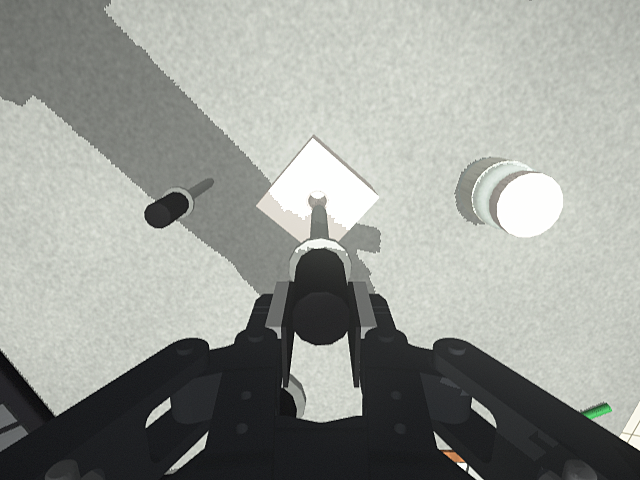

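The side crop shows the corer held upright, clear of the block and in the pads by its upper handle. The wrist view shows it centred at about column 320, with the neck at (321,263).

Run:
```python
from hook import *
s=r.get_state(); P=s['eef_pos'];Rt=np.array(s['tcp_rot']); print(s['t'],np.round(P,1),np.round(s['joint_velocities'],3))
p=cam('wrist')
c=cloud(p); d=(c-P)@Rt; # tool coords
k=d[(np.hypot(d[:,0],d[:,1])<30)&(d[:,2]>-45)&(d[:,2]<30)]
zs=P[2]-k[:,2]
for z in range(190,262,3):
    q=k[abs(zs-z)<1.5]
    if len(q)>5: print(z,len(q),'x',q[:,0].min().round(1),q[:,0].max().round(1),'y',q[:,1].min().round(1),q[:,1].max().round(1))
n=r.tip_of(p,'corer_neck')[0]['xy']
for z in (195,200): print(((atz(p,n,z)-P)@Rt).round(1))
```

```text
11.5 [ 541.4 -286.3  210.2] [-0.001  0.002  0.007  0.001  0.001  0.001]
196 60 x 4.7 15.4 y -15.6 13.4
199 835 x -7.3 15.6 y -16.7 14.4
202 144 x -5.5 14.3 y -15.9 13.2
205 98 x 2.3 11.5 y -12.6 10.0
208 95 x 2.3 11.4 y -12.6 9.9
211 111 x 2.1 11.5 y -12.8 10.2
214 104 x 2.3 11.5 y -12.7 9.9
217 116 x 1.6 11.6 y -12.8 10.2
220 128 x 2.0 11.6 y -12.7 10.1
223 130 x 2.3 11.4 y -12.5 10.3
226 137 x 2.3 11.5 y -12.3 10.1
229 133 x 3.1 11.7 y -12.1 10.4
232 146 x 3.5 11.3 y -11.4 10.2
235 150 x 4.5 11.7 y -11.3 9.6
238 161 x 3.9 11.8 y -11.5 9.8
241 251 x -10.9 11.6 y -22.4 20.7
244 371 x -10.1 11.7 y -23.6 21.9
247 518 x -12.0 11.9 y -24.7 22.8
250 2827 x -11.9 11.8 y -25.2 23.5
253 359 x -10.5 11.8 y -24.9 23.2
256 90 x -3.3 11.6 y -24.9 23.2
[-0.4 -1.4 15.2]
[ 1.6 -1.4 10.2]
```

Request:
apply_moves --pt "1.5 -0.8 2.5 0 0" --pt "1.5 -0.8 3.5 0 0" --pt "1.5 -0.8 3.5 0 0" --pt "1.5 -0.8 3.5 0 0" --pt "1.5 -0.8 3.5 0 0"

```text
t: 12.02
eef_pos: [501.3, -120.4, 211.1]
tcp_rot: [[-0.226, 0.974, -0.001], [0.974, 0.226, 0.001], [0.001, -0.001, -1.0]]
contact_force: [0.2, 0.2, -2.0]
grip_width: 0.247
gripper_force: 59.0
```

Request:
apply_moves --pt "1.5 0.2 3.5 0 0" --pt "1.5 0.2 3.5 0 0" --pt "1.5 0.2 3.5 0 0" --pt "1.5 0.2 3.5 0 0" --pt "1.5 0.2 2.5 0 0"

```text
t: 12.43
eef_pos: [511.6, 45.9, 211.5]
tcp_rot: [[-0.229, 0.974, -0.001], [0.974, 0.229, 0.001], [0.001, -0.0, -1.0]]
contact_force: [-0.1, -0.4, -2.0]
grip_width: 0.248
gripper_force: 59.1
```

Request:
apply_moves --pt "1.5 0.13 1.74 0 0" --pt "1.5 0 0 -1.5 0" --pt "1.5 0 0 -1.6 0" --pt "1.5 0 0 0 0" --pt "1.5 0 0 0 0"

```text
t: 12.85
eef_pos: [512.5, 60.6, 179.9]
tcp_rot: [[-0.227, 0.974, -0.003], [0.974, 0.227, 0.0], [0.001, -0.003, -1.0]]
contact_force: [-0.6, 0.4, -2.0]
grip_width: 0.247
gripper_force: 59.1
```

Request:
apply_moves --pt "1.5 0 0 0 0" --pt "1.5 0 0 0 0"

```text
t: 13.02
eef_pos: [514.2, 60.2, 181.6]
tcp_rot: [[-0.226, 0.974, 0.001], [0.974, 0.226, -0.0], [-0.0, 0.001, -1.0]]
contact_force: [0.7, 0.2, -1.6]
grip_width: 0.247
gripper_force: 59.1
```

Run:
```python
from hook import *
s=r.get_state(); P=s['eef_pos'];Rt=np.array(s['tcp_rot']); print(s['t'],np.round(P,1),np.round(s['contact_force'],1),np.round(s['joint_velocities'],3))
p=cam('wrist'); save(p,'w4.png')
c=cloud(p); d=(c-P)@Rt; zs=P[2]-d[:,2]
k=d[(np.hypot(d[:,0],d[:,1])<30)&(d[:,2]>-45)&(d[:,2]<30)]; z=P[2]-k[:,2]
for a,b in((161,171),(172,200),(214,222)):
    q=k[(z>a)&(z<b)]; print(a,len(q),'x',q[:,0].min().round(1),q[:,0].max().round(1),'y',q[:,1].min().round(1),q[:,1].max().round(1),'z',np.median(P[2]-q[:,2]))
m=(abs(zs-158)<7)&(d[:,1]>20)&(d[:,1]<110)&(abs(d[:,0])<30); h=d[m]
for y in range(20,110,4):
    q=h[(h[:,1]>=y)&(h[:,1]<y+4)]
    if len(q): print(y,len(q),q[:,0].min().round(1),q[:,0].max().round(1),np.round((P[2]-q[:,2]).mean(),1), np.round(np.sort(q[:,0])[np.diff(np.sort(q[:,0])).argmax():][:2],1) if len(q)>2 else '')
```

```text
13.0167 [514.2  60.2 181.6] [ 0.7  0.2 -1.6] [-0.002 -0.005 -0.    -0.005 -0.001  0.001]
161 429 x -7.4 15.4 y -16.7 14.4 z 170.4873377591635
172 1098 x -4.6 14.8 y -16.5 13.8 z 186.8342190524083
214 3447 x -12.1 11.9 y -24.9 23.3 z 220.8534759273909
24 118 -18.7 21.4 157.8 [-14.6  16.7]
28 294 -20.8 23.8 158.9 [-11.8  14.1]
32 319 -20.7 22.0 159.3 [-8.6 11.1]
36 313 -17.9 19.0 159.3 [-6.2  8.5]
40 304 -15.3 16.8 159.3 [-6.1  8.1]
44 296 -14.5 16.7 159.2 [-6.2  8.5]
48 395 -21.9 23.5 158.7 [-3.6  5.8]
52 591 -22.1 23.6 159.3 [-1.9  4.5]
56 413 -21.8 23.6 159.5 [-2.1  5.1]
60 473 -14.8 16.7 158.6 [6.8 8.4]
64 495 -15.2 16.6 159.7 [-5.6 -5.2]
68 468 -14.9 16.5 160.2 [-14.9 -14.5]
72 460 -14.6 16.6 160.1 [-7.5 -7.2]
76 442 -14.7 16.7 160.1 [4.4 4.7]
80 216 -11.5 8.2 160.0 [-11.5  -6.1]
84 225 -6.1 8.4 159.7 [-5.7 -5.3]
88 236 -6.2 8.3 159.4 [4.1 4.4]
92 232 -6.0 8.2 159.7 [-3.1 -2.7]
96 235 -6.1 8.2 159.6 [2.6 3. ]
100 228 -6.1 8.3 159.5 [-1.3 -1. ]
104 243 -5.9 8.2 159.7 [-5.9 -5.6]
108 282 -10.2 14.0 160.0 [12.8 14. ]
```

View pics/w4.png

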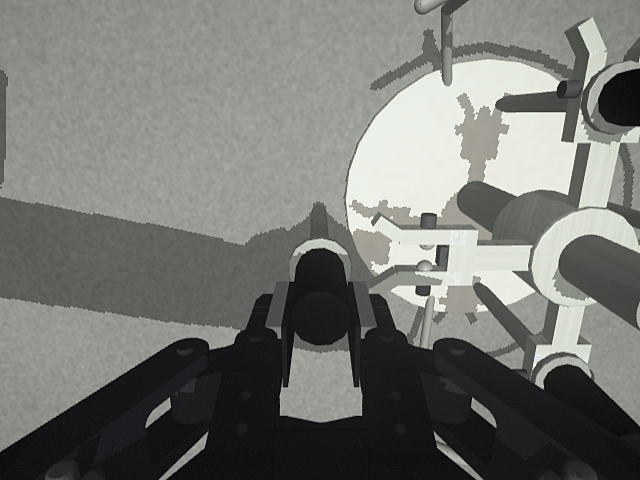

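The hook slot centre is 1.2 mm to +tool-x of the corer. The seat is about 58 mm ahead along tool y, and the collar is about 5.5 mm above the hook. I'll align and advance.

Request:
apply_moves --pt "1.5 -0.03 0.12 -0.2 0" --pt "1.5 0.78 0.18 0 0" --pt "1.5 0.78 0.18 0 0" --pt "1.5 0.78 0.18 0 0" --pt "1.5 0 0 0 0"

```text
t: 13.48
eef_pos: [539.0, 67.4, 178.9]
tcp_rot: [[-0.227, 0.974, 0.002], [0.974, 0.227, 0.0], [-0.0, 0.002, -1.0]]
contact_force: [0.7, -0.0, -1.3]
grip_width: 0.246
gripper_force: 59.2
```

Request:
apply_moves --pt "1.5 0.39 0.09 0 0" --pt "1.5 0.39 0.09 0 0" --pt "1.5 0.39 0.09 0 0" --pt "1.5 0.39 0.09 0 0" --pt "1.5 0 0 0 0"

```text
t: 13.9
eef_pos: [553.2, 70.9, 178.8]
tcp_rot: [[-0.227, 0.974, 0.001], [0.974, 0.227, 0.0], [-0.0, 0.001, -1.0]]
contact_force: [0.6, -0.8, -1.3]
grip_width: 0.249
gripper_force: 59.2
```

```bash
cat > chk.py <<'E'
from hook import *
s=r.get_state(); P=s['eef_pos'];Rt=np.array(s['tcp_rot']); print(s['t'],np.round(P,1),np.round(s['contact_force'],1),'F tool',np.round(Rt.T@s['contact_force'],1),s['gripper_force'])
p=cam('wrist')
c=cloud(p); d=(c-P)@Rt; zs=P[2]-d[:,2]
k=d[(np.hypot(d[:,0],d[:,1])<30)&(d[:,2]>-45)&(d[:,2]<30)]; z=P[2]-k[:,2]
q=k[(z>161.5)&(z<172)&(k[:,0]>0)]; print('collar',len(q),'x',q[:,0].max().round(1),'y',q[:,1].min().round(1),q[:,1].max().round(1),'z',np.median(P[2]-q[:,2]).round(1))
q=k[(z>176)&(z<200)]; print('handle x',q[:,0].max().round(1),'y',q[:,1].min().round(1),q[:,1].max().round(1))
m=(abs(zs-157)<7)&(d[:,1]>-60)&(d[:,1]<90)&(abs(d[:,0])<30); h=d[m]
for y in range(-40,88,4):
    q=h[(h[:,1]>=y)&(h[:,1]<y+4)]
    if len(q)>20: print(y,len(q),q[:,0].min().round(1),q[:,0].max().round(1),np.round((P[2]-q[:,2]).mean(),1))
E
python3 chk.py
```

```text
13.9 [553.2  70.9 178.8] [ 0.6 -0.8 -1.3] F tool [-0.9  0.4  1.3] 59.1679984331131
collar 957 x 21.7 y -16.6 29.1 z 168.2
handle x 11.6 y -12.9 10.3
-16 49 9.3 20.1 158.5
-12 159 12.3 22.3 159.6
-8 131 12.6 20.3 159.0
-4 78 13.6 17.4 157.6
0 58 12.9 15.0 157.7
4 76 11.7 15.4 158.3
8 149 8.3 21.9 159.0
12 345 -14.3 22.1 159.4
16 339 -11.1 22.1 159.2
20 390 -15.1 15.2 158.7
24 489 -16.3 15.0 159.9
28 460 -16.3 15.1 160.2
32 474 -16.4 15.2 160.2
36 433 -16.4 15.1 160.1
40 237 -7.8 7.0 159.9
44 237 -7.8 6.7 159.7
48 236 -7.8 6.7 159.7
52 243 -7.6 6.5 159.7
56 238 -7.5 6.6 159.6
60 237 -7.5 6.7 159.6
64 250 -7.6 6.8 159.9
68 550 -15.1 15.2 160.2
72 574 -20.5 20.0 161.4
76 604 -22.9 22.8 162.1
80 596 -24.8 25.3 162.1
84 449 -30.0 29.8 162.0
```

Request:
apply_moves --pt "1.5 0.195 0.045 0 0" --pt "1.5 0.195 0.045 0 0" --pt "1.5 0 0 0 0" --pt "1.5 0 0 0 0"

```text
t: 14.28
eef_pos: [556.2, 71.6, 178.8]
tcp_rot: [[-0.227, 0.974, -0.0], [0.974, 0.227, -0.0], [-0.0, -0.0, -1.0]]
contact_force: [0.1, 1.0, -1.2]
grip_width: 0.251
gripper_force: 59.2
```

Request:
apply_moves --pt "1.5 0.195 0.045 0 0" --pt "1.5 0.195 0.045 0 0" --pt "1.5 0 0 0 0" --pt "1.5 0 0 0 0"

```text
t: 14.62
eef_pos: [560.2, 72.5, 178.8]
tcp_rot: [[-0.227, 0.974, -0.0], [0.974, 0.227, -0.0], [-0.0, -0.0, -1.0]]
contact_force: [-0.7, 0.5, -1.5]
grip_width: 0.25
gripper_force: 59.2
```

Request:
apply_moves --pt "1.5 0.195 0.045 0 0" --pt "1.5 0 0 0 0" --pt "1.5 0 0 0 0"

```text
t: 14.87
eef_pos: [562.1, 72.9, 178.7]
tcp_rot: [[-0.227, 0.974, -0.0], [0.974, 0.227, -0.0], [-0.0, -0.0, -1.0]]
contact_force: [0.6, -0.2, -1.3]
grip_width: 0.251
gripper_force: 59.2
```

Request:
apply_moves --pt "1.5 0.195 0.045 0 0" --pt "1.5 0 0 0 0" --pt "1.5 0 0 0 0"

```text
t: 15.12
eef_pos: [563.3, 73.3, 178.4]
tcp_rot: [[-0.227, 0.974, -0.002], [0.974, 0.227, -0.0], [0.0, -0.002, -1.0]]
contact_force: [-3.3, -1.4, -0.9]
grip_width: 0.246
gripper_force: 59.3
```

Request:
apply_moves --pt "1.5 0.195 0.045 0 0" --pt "1.5 0 0 0 0" --pt "1.5 0 0 0 0"

```text
t: 15.37
eef_pos: [564.9, 73.7, 178.2]
tcp_rot: [[-0.227, 0.974, -0.002], [0.974, 0.227, -0.0], [0.0, -0.002, -1.0]]
contact_force: [-4.3, -1.3, -2.5]
grip_width: 0.246
gripper_force: 59.2
```

Request:
apply_moves --pt "1.5 0.195 0.045 0 0" --pt "1.5 0 0 0 0" --pt "1.5 0 0 0 0"

```text
t: 15.62
eef_pos: [567.6, 74.3, 178.4]
tcp_rot: [[-0.227, 0.974, -0.001], [0.974, 0.227, 0.0], [0.0, -0.001, -1.0]]
contact_force: [-3.4, -1.2, -3.8]
grip_width: 0.248
gripper_force: 59.1
```

Request:
apply_moves --pt "1.5 0.1 0.02 0 0" --pt "1.5 0.1 0.02 0 0" --pt "1.5 0 0 0 0"

```text
t: 15.87
eef_pos: [570.8, 74.9, 179.0]
tcp_rot: [[-0.227, 0.974, 0.002], [0.974, 0.227, 0.0], [0.0, 0.002, -1.0]]
contact_force: [-1.9, -0.8, -3.6]
grip_width: 0.248
gripper_force: 59.1
```

Request:
apply_moves --pt "1.5 0.1 0.025 0 0" --pt "1.5 0 0 0 0" --pt "1.5 0 0 0 0"

```text
t: 16.12
eef_pos: [572.1, 75.2, 179.2]
tcp_rot: [[-0.227, 0.974, 0.002], [0.974, 0.227, 0.0], [-0.0, 0.002, -1.0]]
contact_force: [0.8, 0.7, -2.5]
grip_width: 0.249
gripper_force: 59.2
```

Request:
apply_moves --pt "1.5 0.1 0.025 0 0" --pt "1.5 0 0 0 0" --pt "1.5 0 0 0 0"

```text
t: 16.37
eef_pos: [572.7, 75.3, 179.2]
tcp_rot: [[-0.227, 0.974, 0.002], [0.974, 0.227, 0.0], [-0.0, 0.002, -1.0]]
contact_force: [-0.1, -0.5, -2.1]
grip_width: 0.249
gripper_force: 59.3
```

Request:
apply_moves --pt "1.5 0.06 0.015 0 0" --pt "1.5 0 0 0 0" --pt "1.5 0 0 0 0"

```text
t: 16.62
eef_pos: [572.9, 75.4, 179.1]
tcp_rot: [[-0.227, 0.974, 0.001], [0.974, 0.227, 0.0], [-0.0, 0.001, -1.0]]
contact_force: [-0.9, 0.3, -0.0]
grip_width: 0.25
gripper_force: 59.3
```

Request:
apply_moves --pt "1.5 0.06 0.015 0 0" --pt "1.5 0 0 0 0" --pt "1.5 0 0 0 0"

```text
t: 16.87
eef_pos: [573.3, 75.5, 178.9]
tcp_rot: [[-0.227, 0.974, 0.0], [0.974, 0.227, 0.0], [-0.0, 0.0, -1.0]]
contact_force: [-0.4, -1.5, -0.0]
grip_width: 0.248
gripper_force: 59.3
```

```bash
python3 chk.py | head -16
```

```text
16.8667 [573.3  75.5 178.9] [-0.4 -1.5 -0. ] F tool [-1.4 -0.7  0. ] 59.3378484249115
collar 981 x 16.5 y -27.4 29.1 z 168.3
handle x 11.6 y -13.0 10.3
-36 108 -19.9 21.0 158.8
-32 262 -18.4 22.2 159.0
-28 281 -17.6 19.9 158.9
-24 251 -11.4 17.6 158.7
-20 220 -11.4 15.2 158.9
-16 150 7.0 15.1 158.9
-12 132 10.1 22.1 158.5
-8 170 12.7 22.1 158.8
-4 106 13.8 22.2 157.9
0 67 12.9 15.1 157.1
4 82 11.3 15.2 157.6
8 133 7.7 15.3 158.9
12 290 -14.3 15.2 159.8
```

Request:
apply_moves --pt "1.5 0.06 0.015 0 0" --pt "1.5 0 0 0 0" --pt "1.5 0 0 0 0"

```text
t: 17.17
eef_pos: [573.7, 75.7, 178.8]
tcp_rot: [[-0.227, 0.974, -0.0], [0.974, 0.227, -0.0], [-0.0, -0.0, -1.0]]
contact_force: [-0.4, -0.3, -0.8]
grip_width: 0.246
gripper_force: 59.3
```

Request:
apply_moves --pt "1.5 0.06 0.015 0 0" --pt "1.5 0 0 0 0" --pt "1.5 0 0 0 0"

```text
t: 17.42
eef_pos: [573.8, 75.7, 178.7]
tcp_rot: [[-0.227, 0.974, -0.001], [0.974, 0.227, -0.0], [-0.0, -0.001, -1.0]]
contact_force: [-2.0, -0.3, 0.1]
grip_width: 0.254
gripper_force: 59.6
```

Request:
apply_moves --pt "1.5 0.05 0.01 0 0" --pt "1.5 0 0 0 0" --pt "1.5 0 0 0 0"

```text
t: 17.67
eef_pos: [574.1, 75.8, 178.7]
tcp_rot: [[-0.227, 0.974, -0.001], [0.974, 0.227, -0.0], [-0.0, -0.001, -1.0]]
contact_force: [-4.4, -1.1, 3.0]
grip_width: 0.248
gripper_force: 59.7
```

Request:
apply_moves --pt "1.5 0 0 -0.1 0" --pt "1.5 0 0 0 0" --pt "1.5 0 0 -0.1 0" --pt "1.5 0 0 0 0"

```text
t: 18.0
eef_pos: [574.2, 75.8, 176.8]
tcp_rot: [[-0.227, 0.974, -0.001], [0.974, 0.227, -0.0], [-0.0, -0.001, -1.0]]
contact_force: [-4.1, -1.1, 2.0]
grip_width: 0.247
gripper_force: 60.0
```

Request:
apply_moves --pt "1.5 0 0 -0.1 0" --pt "1.5 0 0 0 0" --pt "1.5 0 0 0 0"

```text
t: 18.25
eef_pos: [574.2, 75.8, 176.1]
tcp_rot: [[-0.227, 0.974, -0.001], [0.974, 0.227, -0.0], [-0.0, -0.001, -1.0]]
contact_force: [-6.1, -1.1, 4.4]
grip_width: 0.25
gripper_force: 60.1
```

```bash
python3 chk.py | head -3
```

```text
18.25 [574.2  75.8 176.1] [-6.1 -1.1  4.4] F tool [ 0.3 -6.2 -4.4] 60.10839343070984
collar 1072 x 15.4 y -25.4 29.0 z 165.6
handle x 11.6 y -13.3 10.0
```

Request:
apply_moves --pt "1.5 0 0 -0.06 0" --pt "1.5 0 0 0 0" --pt "1.5 0 0 0 0"

```text
t: 18.55
eef_pos: [574.3, 75.7, 176.1]
tcp_rot: [[-0.227, 0.974, -0.0], [0.974, 0.227, -0.001], [-0.0, -0.0, -1.0]]
contact_force: [-7.0, -1.7, 7.3]
grip_width: 0.252
gripper_force: 60.4
```

Request:
apply_moves --pt "1.5 0 0 -0.06 0" --pt "1.5 0 0 0 0" --pt "1.5 0 0 0 0"

```text
t: 18.8
eef_pos: [574.3, 75.7, 176.0]
tcp_rot: [[-0.227, 0.974, 0.0], [0.974, 0.227, -0.001], [-0.001, -0.0, -1.0]]
contact_force: [-7.9, -0.8, 10.2]
grip_width: 0.251
gripper_force: 60.8
```

The collar is seated and the shaft is home, so I'll ease off and release.

Request:
apply_moves --pt "1.5 0 0 0.06 0" --pt "2.4 0 0 0 0" --pt "3 0 0 0 0" --pt "4 0 0 0 0" --pt "4 0 0 0 0"

```text
t: 19.22
eef_pos: [575.8, 76.1, 175.3]
tcp_rot: [[-0.227, 0.974, 0.002], [0.974, 0.227, 0.0], [0.0, 0.002, -1.0]]
contact_force: [0.5, 0.5, -0.6]
grip_width: 0.467
gripper_force: 0.0
```

Request:
apply_moves --pt "4 0 0 0 0" --pt "4 0 0 1 0" --pt "4 0 0 3 0" --pt "4 0 0 4 0" --pt "4 0 0 4 0"

```text
t: 19.63
eef_pos: [574.1, 76.0, 296.5]
tcp_rot: [[-0.227, 0.974, -0.002], [0.974, 0.227, 0.0], [0.001, -0.002, -1.0]]
contact_force: [1.7, 0.1, 0.6]
grip_width: 0.468
gripper_force: 0.0
```

Request:
apply_moves --pt "4 -2 -4 2 0" --pt "4 -2 -3.5 0 0" --pt "4 -2 -3.5 0 0" --pt "4 0 0 0 0" --pt "4 0 0 0 0"

```text
t: 20.05
eef_pos: [517.5, -29.6, 313.5]
tcp_rot: [[-0.224, 0.975, 0.002], [0.975, 0.224, -0.0], [-0.0, 0.002, -1.0]]
contact_force: [-0.8, 0.9, 0.4]
grip_width: 0.469
gripper_force: 0.0
```

Run:
```python
from hook import *
s=r.get_state(); print(s['t'],np.round(s['eef_pos'],1),np.round(s['contact_force'],1))
w=cam('wrist'); b=cam('side')
im=np.hstack([cv2.resize(w['color'],(400,300)),cv2.resize(b['color'][150:330,270:510],(400,300))]); cv2.imwrite('pics/end.png',im[:,:,::-1])
c=cloud(w); C=np.array([645.5,90.])
k=c[(c[:,2]>205)&(c[:,2]<223)&(np.hypot(*(c[:,:2]-C).T)>55)&(np.hypot(*(c[:,:2]-C).T)<105)]
a=np.degrees(np.arctan2(k[:,1]-C[1],k[:,0]-C[0]))%360
for t in (13,103,193,283):
    q=k[abs((a-t+180)%360-180)<14]
    if len(q): t2=q[q[:,2]>np.percentile(q[:,2],50)-2]; print(t,len(q),((t2.min(0)+t2.max(0))/2).round(1),np.median(q[:,2]).round(1))
k=c[(abs(c[:,2]-165)<2.5)&(np.hypot(c[:,0]-574,c[:,1]-75)<22)]; print('collar',len(k),k.min(0).round(1),k.max(0).round(1),np.median(k,0).round(1))
```

```text
20.05 [517.5 -29.6 313.5] [-0.8  0.9  0.4]
193 1199 [572.9  74.4 215.7] 215.6
283 1078 [662.   21.6 215.5] 215.2
collar 412 [556.6  58.7 162.6] [592.2  89.9 167.5] [564.   68.9 165.7]
```

View pics/end.png

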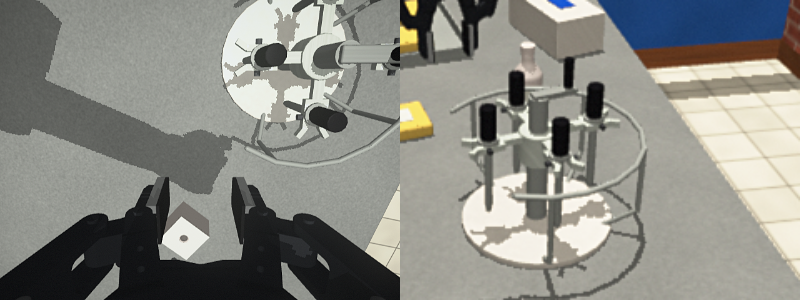

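```bash
python3 -c "
from rig import r
print(r.hand_in())"
```

```text
the job is handed in; nothing more can be done
None
```

The job is handed in: the empty hook faces out of the gap to within about 1°, and the cheese corer hangs on it with its collar resting and the gripper clear, at 20 s of the 72 s. The shaft went past the catches at about 5 N and met the rigid end; pad travel was not measured directly, and the jar, bottle and pack were never approached.

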